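# Preset the soak-test timer and start it

## Robot

A 6-joint arm with a two-finger parallel gripper is mounted at the origin on the work surface. World frame = base frame: x ahead of the robot, y to its left, z up, the work surface at z = 0. Lengths are in mm, angles in rad, forces in N, time in s.
With the tool pointing down it reaches from about 300 to 775 mm from the base axis. Payload 14.6 kg.
Tool frame: the origin (TCP) lies midway between the tips of the shut fingers; the grasp point (between the pads) lies 19 mm behind it; z points along the fingers, y is the line along which they close (so a half turn about z gives the same grasp; the last joint's range is limited). The gripper opens to 94 mm and grips with 3 to 60 N. Pads are 16 mm wide; open, the fingers measure 119 mm over their backs; the gripper's body (75 mm by 177 mm) begins 78 mm behind the grasp point.
Start: joints at [-1.313, 0.3, 1.521, -0, 1.321, -0.067], TCP at [175.508, -521.235, 205.446] pointing down, gripper open.
Joint ranges: [-3.03, 3.03], [-0.79, 2.21], [0.23, 2.52], [-1.04, 4.18], [0, 3.07], [-2.55, 2.55]. Speed limits (rad/s): [2.22, 2.22, 2.57, 3.14, 3.14, 3.14].

## Interface

Orientations are given as [roll, pitch, yaw] about the fixed x, y, z axes, in that order (R = Rz(yaw) Ry(pitch) Rx(roll)).
In Python, from cell import manip, camera gives the robot as it stands.
- The arm moves only by the tool move_arm, never from a script. Its arguments are lists of equal length, an entry for each row: "dp": the shift along the world's x, y, z in mm, a list of three; "rotation": the turn, a rotation vector about the world's x, y, z in rad, a list of three; "hand": the opening, from 0 (shut) to 1 (fully open). A call has 1 to 10 rows; each row shifts and turns the commanded pose from where the row before left it; what a row does not reach is not made up. A row lasts 1/8 s, in which the tool goes at most 62.5 mm and 10.7 degrees, less where a joint would pass 70% of its speed; a pose out of reach is approached as far as the arm can. A call with a gripper value outside its range is refused whole. The fingers move at their own pace and stop on an object; "newtons" is the grip in N (left out, the last holds). Time passes only in rows, so rows that do not move let the fingers close. It gives the time, the measured TCP pose, the force, the opening and the grip force at its end, in the units of the state.
- manip.read_state(): the state, without advancing time (a new reading comes with each control period).
- camera(name): name is "scene" or "top" or "wrist"; returns a dict with "image" (384x512x3 uint8, red, green, blue), "fx", "fy", "cx", "cy" (pixels), "k1" (the pictures are not rectified: a ray, as slopes to the right and down, at radius r is drawn at 1 + k1 r^2 times it, then the intrinsics apply), "R" (3x3) and "t" (3): a world point X has camera coordinates R X + t; the wrist camera has in their place "mount" (4x4, takes a point from camera to tool coordinates, whose origin is the TCP and whose axes are the flange's). Camera axes: x right, y down, z forward; pixel columns grow to the right and rows downward; lengths in mm; the calibration is good to about 2 mm. A picture is of the moment at which its call begins: read the wrist's pose just before it. There is no depth.
- manip.sign_off(): hands the job in; it is judged then, once.
The state is a dict: "clock": time; "joints": joint angles; "qd": joint speeds; "effort": joint torques, N m; "eef_pos": TCP position; "eef_rot": TCP orientation; "wrist_force": force on the tool from outside, world axes, zero at the start; "moment": the same for the moment, N m; "finger_gap": finger opening in mm; "finger_force": force on a finger pad.
Only numpy, scipy, OpenCV 4.12 (cv2) and the standard library are available. Lean on these libraries where they do the work, as an engineer would, in place of code of your own. Each camera call takes 0.05 s, during which the arm holds its last target. There are 200 camera calls.

## Task

Set the three thumbwheels of the soak-test timer to 3 7 5, reading left to right as seen from the robot, by rolling each wheel's ribbed rim with a light fingertip until every digit has clicked home; only when the code is right, press the start button fully down and let it go. Never lean on the timer (keep clearly below 25 N), and leave the loose things on and beside it where they are.

Things in the scene. Friction and masses are not known exactly. Their poses are not given: they have to be found in the camera images.
- timer: soak-test timer: fixed grey steel case 180 (x) x 240 (y) x 80 mm high. Origin: centre of its underside; z up, its front (-x) faces the operator, +y is the operator's left. In the top panel, in a row along y 10 mm in front of the origin: three black thumbwheels 40 mm apart, then the round steel start button. Four binding posts, 24 mm tall, stand 82 mm behind that row.
- rim_a (a point): nominal highest point of the LEFT thumbwheel, mid ribbed band; fixed to the case, axes as the timer; 93 mm above the bench, 13 mm above the panel. Wheel: 60 mm diameter, axle along the timer's y, 30 mm below this point. Ribbed grip band 12 mm wide, friction about 1; the numeral drum on its +y side is 9 mm wide, 2 mm lower. True rim height: up to 2.8 mm above or below (not measured).
- rim_b (a point): the same point of the MIDDLE thumbwheel, nominal: each wheel module sits in its bezel up to 2.8 mm higher or lower than this, which is not measured and must be felt. The numeral that faces straight up, between two white ticks on the panel, is the digit set. The rim is stiff under a finger (about 20 N per mm); 4 to 10 N of pressure rolls it.
- rim_c (a point): the same point of the RIGHT thumbwheel, nominal: each wheel module sits in its bezel up to 2.8 mm higher or lower than this, which is not measured and must be felt. The numeral that faces straight up, between two white ticks on the panel, is the digit set. The rim is stiff under a finger (about 20 N per mm); 4 to 10 N of pressure rolls it.
- start_face (a point): centre of the top of the unpressed start button: a steel disc 25 mm across, 12 mm above the panel (92 mm above the bench), in a collar of 17 mm radius and 4 mm height; 70 mm to the right of the right wheel. Fixed to the case, axes as the timer. A small amber lamp stands 55 mm behind it.
- wheel_a (a joint): LEFT (hundreds) thumbwheel, rad: digit d is at the top at d x 0.628 (36 degrees a digit; stops just below 0 and above 9). Grows when the top of the rim rolls away from the operator (timer +x). A spring ball clicks at each digit, every 19 mm of rim: about 2 N along the rim starts it off, past half way it pulls itself into the next click.
- wheel_b (a joint): MIDDLE (tens) thumbwheel, rad: digit d is at the top at d x 0.628 (36 degrees a digit; stops just below 0 and above 9). Grows when the top of the rim rolls away from the operator (timer +x). A spring ball clicks at each digit, every 19 mm of rim: about 2 N along the rim starts it off, past half way it pulls itself into the next click.
- wheel_c (a joint): RIGHT (units) thumbwheel, rad: digit d is at the top at d x 0.628 (36 degrees a digit; stops just below 0 and above 9). Grows when the top of the rim rolls away from the operator (timer +x). A spring ball clicks at each digit, every 19 mm of rim: about 2 N along the rim starts it off, past half way it pulls itself into the next click.
- start (a joint): start button travel in m: 0 released, 0.006 fully down; grows as it goes down. Spring: about 1.5 N to begin, 7.5 N at the bottom stop; it comes back by itself.
- knob_spare: spare black control knob, 24 mm across, 16 mm high, lying loose on the front part of the timer's panel; origin under its centre. Bystander.
- meter: hand multimeter lying flat, 150 x 75 x 34 mm, beside the timer on its left; origin under its centre. Bystander.
- spool: solder spool standing on end, 52 mm across, 40 mm high, right of the timer; origin under its centre. Bystander.
- valve: glass amplifier valve standing upright, 33 mm across, 78 mm high, right of the timer; origin under its centre. Bystander.

How it is judged (in metres and radians):
On the way, in this order (a step that is already met when the one before it is completed fails the run):
1. all three wheels rest on their clicks at 3, 7 and 5 with the start button untouched (value of joint wheel_a between 1.785 and 1.985 rad and value of joint wheel_b between 4.298 and 4.498 rad and value of joint wheel_c between 3.042 and 3.242 rad and velocity of joint wheel_a between -0.3 and 0.3 rad/s and velocity of joint wheel_b between -0.3 and 0.3 rad/s and velocity of joint wheel_c between -0.3 and 0.3 rad/s and value of joint start below 0.001 m), for 0.2 s.
2. the start button is down (4.2 mm or more of its 6 mm) while the code stands (value of joint wheel_a between 1.785 and 1.985 rad and value of joint wheel_b between 4.298 and 4.498 rad and value of joint wheel_c between 3.042 and 3.242 rad and value of joint start above 0.0042 m), for 0.1 s.
At the end, for the whole second after the job is handed in: wheels left to right at 3, 7, 5, each within 0.1 rad (6 degrees) of its click and at rest; start button back up (less than 1 mm down) (all of step 1); the robot touches nothing.
It fails at once if the fingers or the arm load the timer or anything on it with more than 25 N (contact force between any of the fingers, the arm and timer above 25 N).
It fails at once if start is pressed (over 3 mm) while the code is wrong (value of joint start above 0.003 m and not (value of joint wheel_a between 1.785 and 1.985 rad and value of joint wheel_b between 4.298 and 4.498 rad and value of joint wheel_c between 3.042 and 3.242 rad)).
It fails at once if the spare knob, the meter, the spool or the valve is moved by more than 20 mm (distance of any of knob_spare, meter, spool, valve from where it was at the start of the episode above 0.02 m).
It also fails if it takes over 70 s, if anything falls off the work surface, if the arm or the gripper's body presses on something with over 40 N, if the wrist force passes 120 N, or if a joint passes its speed limit or range.

## Working session

There is one attempt and no reset: what is moved stays moved. The work goes in short steps, Python scripts to look and compute and a tool call to move; the robot and the scene stay as the last step left them, time stands still between calls to the robot, and variables do not carry over. Pictures are saved under pics/ and viewed, at most 10 in all, crops included, and the job is handed in when it is done.

Besides the shell and the picture viewer there is one more tool, called after "Call:" by a JSON object that holds its "method" and its "body". move_arm: Moves the arm, as the interface text tells. Its arguments: {"type":"object","properties":{"dp":{"type":"array","items":{"type":"array","items":{"type":"number"}}},"rotation":{"type":"array","items":{"type":"array","items":{"type":"number"}}},"hand":{"type":"array","items":{"type":"number"}},"newtons":{"type":"number"}},"required":["dp","rotation","hand"]}

```bash
mkdir -p pics; cat > h.py <<'E'
import numpy as np, cv2
from cell import manip, camera
from scipy.spatial.transform import Rotation as Ro
def snap(n):
    s=manip.read_state(); c=camera(n)
    if 'mount' in c:
        T=np.eye(4); T[:3,:3]=Ro.from_euler('xyz',s['eef_rot']).as_matrix(); T[:3,3]=s['eef_pos']
        W=np.linalg.inv(T@np.array(c['mount'])); c['R']=W[:3,:3]; c['t']=W[:3,3]
    c['R']=np.array(c['R']);c['t']=np.array(c['t'])
    return c
def ray(c,u,v,z):
    x=np.array([(u-c['cx'])/c['fx'],(v-c['cy'])/c['fy']]); y=x.copy()
    for _ in range(20): y=x/(1+c['k1']*(y@y))
    d=c['R'].T@np.array([*y,1]); o=-c['R'].T@c['t']
    return o+d*(z-o[2])/d[2]
def proj(c,X):
    p=c['R']@np.array(X)+c['t']; y=p[:2]/p[2]; y=y*(1+c['k1']*(y@y))
    return y*[c['fx'],c['fy']]+[c['cx'],c['cy']]
def save(c,f,roi=None,s=1):
    im=c['image'][:,:,::-1]
    if roi: im=im[roi[1]:roi[3],roi[0]:roi[2]]
    cv2.imwrite('pics/'+f,cv2.resize(im,None,fx=s,fy=s,interpolation=cv2.INTER_CUBIC))
E
python3 - <<'E'
from h import *
s=manip.read_state(); print(s)
import pickle
cs={n:snap(n) for n in('scene','top')}
pickle.dump(cs,open('c.pkl','wb'))
for n in cs: save(cs[n],n+'.png',None,1.5); print(n,cs[n]['R'],cs[n]['t'],cs[n]['fx'])
E
```

```text
{'clock': 0.0, 'joints': array([-1.31259247e+00,  3.00482174e-01,  1.52158629e+00, -6.65921230e-06,
        1.32072003e+00, -6.65748425e-02]), 'qd': array([-0.00080468,  0.00023173,  0.00074634, -0.00065848, -0.0007272 ,
        0.00167785]), 'effort': array([ 2.53119571e-03, -5.31808591e+01, -3.52740133e+01,  7.09516718e-02,
        2.43732979e-02, -9.38767903e-05]), 'eef_pos': array([ 175.44378975, -520.98116882,  204.87806272]), 'eef_rot': array([-3.14039904e+00, -7.31176529e-05,  3.24780307e-01]), 'wrist_force': array([ 0.1261997 , -0.40579747,  0.25343727]), 'moment': array([ 0.01172453,  0.00169363, -0.00385019]), 'finger_force': 0.0, 'finger_gap': 94.00524423972746}
scene [[ 0.85053989  0.52580849  0.01035945]
 [ 0.44957806 -0.71672785 -0.53308607]
 [-0.27287627  0.45806835 -0.84599759]] [-501.31363179 -161.23611056 1205.80959874] 427.0411036746071
top [[ 0.00601887 -0.99993034 -0.0101528 ]
 [-0.98050104 -0.00390701 -0.19647504]
 [ 0.19642169  0.01113739 -0.98045626]] [ 47.31957632 551.19444534 757.5273308 ] 396.1766503102415
```

View pics/top.png

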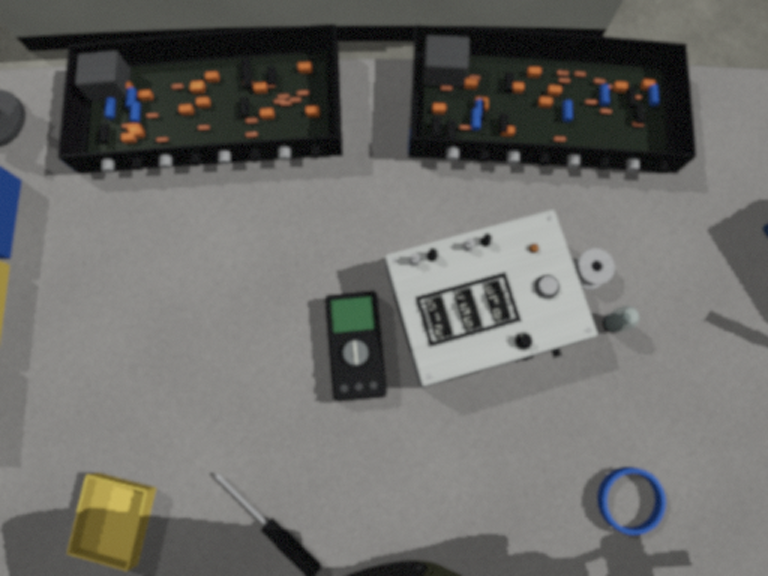

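View pics/scene.png

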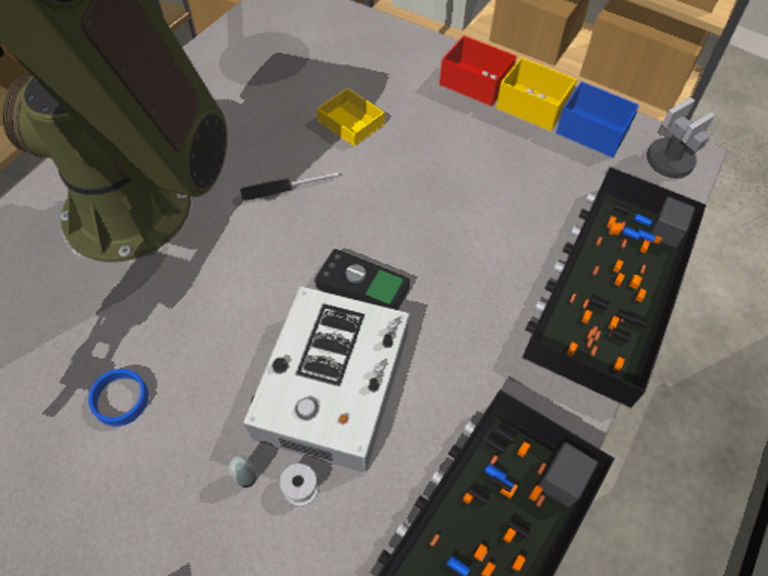

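Top view (1.5×): the panel corners are at (388,258), (553,211), (597,335) and (425,383), the button at (547,286), the knob at (523,341). The wheels run from (432,318) to (497,300). In the scene view the panel corners are at (303,289), (408,312), (365,460) and (247,425), the button at (307,407).

```bash
cat > fit.py <<'E'
from h import *
import pickle
from scipy.optimize import least_squares
cs=pickle.load(open('c.pkl','rb'))
L=[(90,120,80),(90,-120,80),(-90,-120,80),(-90,120,80)]
ob={'top':[(388,258),(553,211),(597,335),(425,383)],'scene':[(408,312),(365,460),(247,425),(303,289)]}
def w(p,P): 
    c,s=np.cos(p[2]),np.sin(p[2]); return [p[0]+c*P[0]-s*P[1],p[1]+s*P[0]+c*P[1],P[2]]
def f(p): return np.concatenate([proj(cs[n],w(p,P))-np.array(o)/1.5 for n in ob for P,o in zip(L,ob[n])])
r=least_squares(f,[500,-150,.2]); p=r.x; print(p,r.fun.round(1))
c,s=np.cos(p[2]),np.sin(p[2])
def loc(q): d=q[:2]-p[:2]; return [c*d[0]+s*d[1],-s*d[0]+c*d[1]]
for n,u,z in [('top',(547,285),92),('scene',(307,406),92),('top',(523,341),96),('top',(432,318),93),('top',(467,309),93),('top',(497,300),93),('top',(534,248),85)]:
    q=ray(cs[n],u[0]/1.5,u[1]/1.5,z); print(n,u,q.round(0),np.round(loc(q),0))
for y in (70,30,-10,-80): print(y,np.round(w(p,(-10,y,93)),1))
E
python3 fit.py
```

```text
[ 5.46309610e+02 -9.35298498e+01  2.83606476e-01] [-1.9 -2.5  0.2 -2.1  0.4 -1.3 -0.9  1.   0.2  1.1 -0.3 -0.8 -3.  -0.3
 -2.6 -1.2]
top (547, 285) [ 555. -166.   92.] [-12. -72.]
scene (307, 406) [ 558. -165.   92.] [ -9. -72.]
top (523, 341) [ 481. -130.   96.] [-73. -17.]
top (432, 318) [511. -14.  93.] [-12.  86.]
top (467, 309) [523. -60.  93.] [-13.  39.]
top (497, 300) [535. -99.  93.] [-13.  -2.]
top (534, 248) [ 608. -153.   85.] [ 42. -74.]
70 [517.1 -29.1  93. ]
30 [528.3 -67.5  93. ]
-10 [ 539.5 -105.9   93. ]
-80 [ 559.1 -173.1   93. ]
```

Call:
{"method": "move_arm", "body": {"dp": [[32,43,16],[32,43,16],[32,43,16],[32,43,16],[32,43,16],[32,43,16],[32,43,16],[32,43,13],[32,43,0],[32,43,0]], "rotation": [[0,0,-0.041],[0,0,0],[0,0,0],[0,0,0],[0,0,0],[0,0,0],[0,0,0],[0,0,0],[0,0,0],[0,0,0]], "hand": [0,0,0,0,0,0,0,0,0,0]}}

```text
clock: 1.35
eef_pos: [496.3, -89.6, 330.4]
eef_rot: [3.142, 0.0, 0.284]
wrist_force: [0.8, 0.3, -0.0]
finger_gap: 0.4
finger_force: 0.0
```

```bash
python3 - <<'E'
from h import *
import pickle
c=snap('wrist'); pickle.dump(c,open('w.pkl','wb')); save(c,'w1.png',None,1.5); s=manip.read_state(); print(s['clock'],s['eef_pos'],s['eef_rot'],s['finger_gap'],c['mount'],c['fx'])
E
```

```text
1.4 [498.50243893 -85.59270522 329.74488355] [-3.13996536e+00 -4.84040442e-05  2.86628645e-01] 0.6508048379877285 [[-2.38879788e-04 -9.71686669e-01 -2.36273062e-01  6.85932892e+01]
 [ 9.99999586e-01 -2.46428882e-05 -9.09686955e-04  1.69350684e-01]
 [ 8.78108237e-04 -2.36273182e-01  9.71686273e-01 -1.78874481e+02]
 [ 0.00000000e+00  0.00000000e+00  0.00000000e+00  1.00000000e+00]] 278.0693904875035
```

View pics/w1.png

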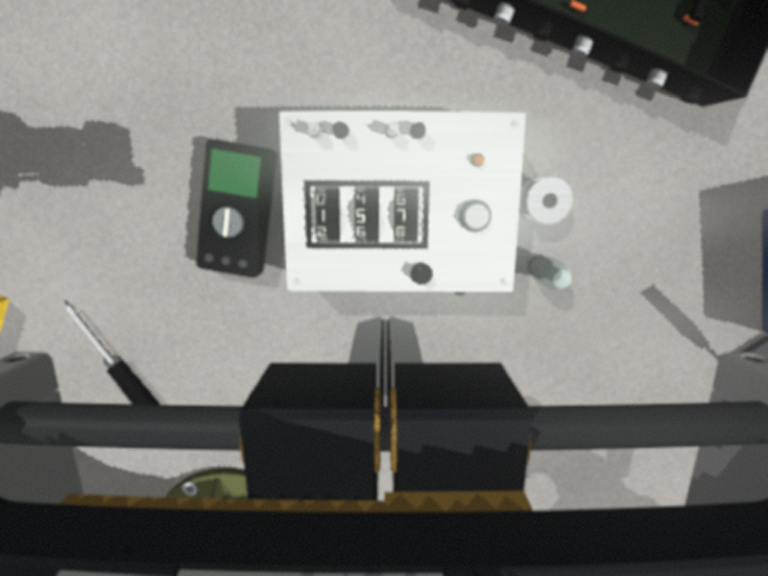

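The wrist image shows digits 1 5 7 at about (321,215), (360,215) and (401,215), with the button at (476,216) and the knob at (421,273). I need +2, +2 and −2. Next I'll zoom in to find the ribbed bands.

```bash
python3 - <<'E'
from h import *
import pickle
c=pickle.load(open('w.pkl','rb')); save(c,'w2.png',(195,110,345,205),5)
for P in [(280,112),(525,112),(517,291),(288,291)]: print(ray(c,P[0]/1.5,P[1]/1.5,80).round(1))
E
```

```text
[598.   46.5  80. ]
[ 665.2 -182.7   80. ]
[ 493.1 -237.6   80. ]
[424.6  -2.7  80. ]
```

View pics/w2.png

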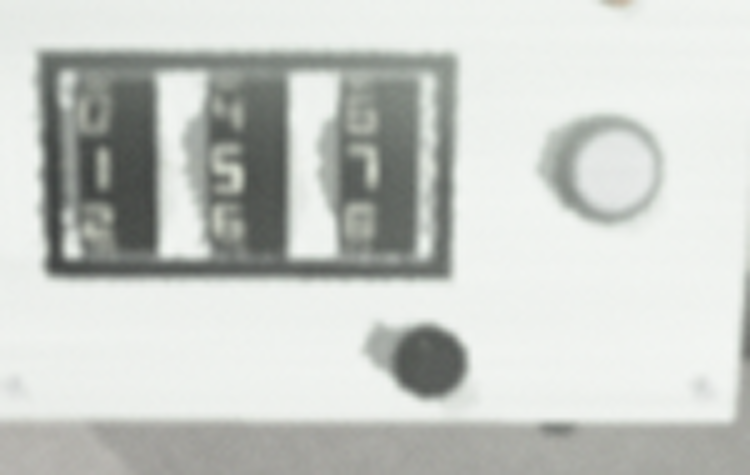

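```bash
python3 - <<'E'
from h import *
import pickle
c=pickle.load(open('w.pkl','rb'))
d=snap('wrist'); s=manip.read_state(); print(s['eef_pos'],s['qd'].round(3),s['wrist_force'])
g=lambda c:np.float32(cv2.cvtColor(c['image'],6))[60:200,180:360].copy()
sh,_=cv2.phaseCorrelate(g(c),g(d)); print(sh)
P={}
for n,x,y,z in [('a',135,168,93),('b',266,168,93),('c',395,168,93),('btn',613,168,92),('knob',430,360,96)]:
    P[n]=ray(d,195+x/5+sh[0],110+y/5+sh[1],z); print(n,P[n].round(1))
for n,x,y in [('wl',40,165),('wr',455,165)]: print(n,ray(d,195+x/5+sh[0],110+y/5+sh[1],80).round(1))
v=P['a']-P['btn']; print(np.arctan2(-v[0],v[1]),np.hypot(*v[:2]))
E
```

```text
[497.08056056 -87.84417713 329.59465754] [-0.085 -0.034  0.039 -0.017  0.003 -0.083] [-0.06750751 -0.33241446  0.43925309]
(2.128576743775369, 2.0110077780145303)
a [516.9 -29.4  93. ]
b [527.8 -66.8  93. ]
c [ 538.7 -103.5   93. ]
btn [ 557.1 -165.9   92. ]
knob [ 486.5 -130.7   96. ]
wl [508.1  -0.   80. ]
wr [ 544. -122.   80.]
0.28688662238195894 142.33044429347012
```

Call:
{"method": "move_arm", "body": {"dp": [[-20,-12,-25],[-20,-12,-25],[-20,-12,-25],[-20,-11,-25],[0,0,0],[0,0,0],[0,0,0],[0,0,0]], "rotation": [[0,0,0],[0,0,0],[0,0,0],[0,0,0],[0,0,0],[0,0,0],[0,0,0],[0,0,0]], "hand": [0,0,0,0,0,0,0,0]}}

```text
clock: 2.45
eef_pos: [416.0, -138.1, 230.9]
eef_rot: [3.141, -0.001, 0.284]
wrist_force: [-0.5, -0.4, 0.2]
finger_gap: 0.3
finger_force: 0.0
```

```bash
python3 - <<'E'
from h import *
import pickle
c=snap('wrist'); s=manip.read_state(); print(s['eef_pos'],s['eef_rot'],s['qd'].round(3),s['wrist_force'])
pickle.dump(c,open('w.pkl','wb'))
a=[(x,y) for x in(90,-90) for y in(120,-120)]
t=np.array([546.3,-93.5]);th=.284
q=np.array([proj(c,[t[0]+np.cos(th)*x-np.sin(th)*y,t[1]+np.sin(th)*x+np.cos(th)*y,80]) for x,y in a]); print(q.round(1))
x0,y0=(q.min(0)-8).astype(int);x1,y1=(q.max(0)+8).astype(int)
x0=max(x0,0);y0=max(y0,0);x1=min(x1,512);y1=min(y1,384)
k=min(800/(x1-x0),600/(y1-y0));print(x0,y0,x1,y1,k);save(c,'w3.png',(x0,y0,x1,y1),k)
E
```

```text
[ 415.83820868 -138.09868788  230.71330313] [ 3.14136033e+00 -2.96007627e-04  2.84236361e-01] [-0.002  0.     0.005  0.    -0.001 -0.001] [0.00299896 0.23411149 0.79717155]
[[138.  -29.5]
 [363.6 -30. ]
 [149.7 140.1]
 [353.  140.1]]
129 0 371 148 3.3057851239669422
```

View pics/w3.png

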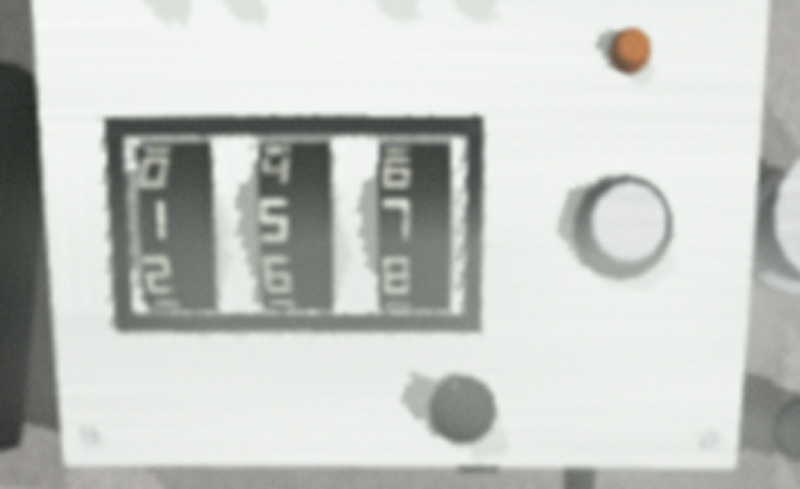

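```bash
python3 - <<'E'
from h import *
import pickle
c=pickle.load(open('w.pkl','rb')); k=800/242
t=np.array([546.3,-93.5]);th=.284; R=np.array([[np.cos(th),np.sin(th)],[-np.sin(th),np.cos(th)]])
for n,x,y,z in [('a',190,222,93),('b',308,222,93),('c',430,222,93),('btn',630,220,92),('knob',462,408,96),('fl',65,466,80),('fr',737,468,80)]:
    p=ray(c,129+x/k,y/k,z); print(n,p.round(1),(R@(p[:2]-t)).round(1))
E
```

```text
a [515.7 -30.6  93. ] [-11.7  68.9]
b [526.2 -67.6  93. ] [-12.1  30.5]
c [ 537.1 -105.5   93. ] [-12.2  -9. ]
btn [ 556.4 -167.6   92. ] [-11. -74.]
knob [ 483.5 -132.4   96. ] [-71.2 -19.7]
fl [425.   -2.6  80. ] [-91.  121.3]
fr [ 491.5 -233.3   80. ] [ -91.8 -118.9]
```

Digits are 1 5 7. In the last crop the wheels sit at row 222, with band columns near 190, 308 and 430, and the button at (630,220). Now I'll move above the left wheel.

Call:
{"method": "move_arm", "body": {"dp": [[25,27,-20],[25,27,-20],[25,27,-20],[25.6,26.8,-20],[0,0,-35],[0,0,-14],[0,0,-5],[0,0,0],[0,0,0],[0,0,0]], "rotation": [[0,0,0],[0,0,0],[0,0,0],[0,0,0],[0,0,0],[0,0,0],[0,0,0],[0,0,0],[0,0,0],[0,0,0]], "hand": [0,0,0,0,0,0,0,0,0,0]}}

```text
clock: 3.75
eef_pos: [516.4, -30.6, 97.1]
eef_rot: [3.141, -0.001, 0.284]
wrist_force: [0.5, -0.1, -0.1]
finger_gap: 0.5
finger_force: 0.0
```

Call:
{"method": "move_arm", "body": {"dp": [[0,0,-0.5],[0,0,-0.5],[0,0,0],[0,0,0]], "rotation": [[0,0,0],[0,0,0],[0,0,0],[0,0,0]], "hand": [0,0,0,0]}}

```text
clock: 4.25
eef_pos: [516.1, -30.4, 95.4]
eef_rot: [-3.142, 0.0, 0.284]
wrist_force: [-0.1, -0.2, -0.5]
finger_gap: 0.4
finger_force: 0.0
```

Call:
{"method": "move_arm", "body": {"dp": [[0,0,-0.4],[0,0,-0.3],[0,0,0],[0,0,0]], "rotation": [[0,0,0],[0,0,0],[0,0,0],[0,0,0]], "hand": [0,0,0,0]}}

```text
clock: 4.75
eef_pos: [516.1, -30.4, 94.8]
eef_rot: [-3.142, 0.0, 0.284]
wrist_force: [-0.5, 0.3, 0.4]
finger_gap: 0.6
finger_force: 0.0
```

Call:
{"method": "move_arm", "body": {"dp": [[0,0,-0.4],[0,0,-0.3],[0,0,0]], "rotation": [[0,0,0],[0,0,0],[0,0,0]], "hand": [0,0,0]}}

```text
clock: 5.12
eef_pos: [516.1, -30.4, 94.0]
eef_rot: [-3.142, 0.0, 0.284]
wrist_force: [0.2, 0.6, 1.2]
finger_gap: 0.5
finger_force: 0.0
```

Call:
{"method": "move_arm", "body": {"dp": [[0,0,-0.3],[0,0,0],[0,0,0]], "rotation": [[0,0,0],[0,0,0],[0,0,0]], "hand": [0,0,0]}}

```text
clock: 5.5
eef_pos: [516.1, -30.4, 93.7]
eef_rot: [-3.142, 0.0, 0.284]
wrist_force: [0.2, 0.1, -0.2]
finger_gap: 0.4
finger_force: 0.0
```

Call:
{"method": "move_arm", "body": {"dp": [[0,0,-0.4],[0,0,-0.3],[0,0,0]], "rotation": [[0,0,0],[0,0,0],[0,0,0]], "hand": [0,0,0]}}

```text
clock: 5.88
eef_pos: [516.2, -30.4, 93.1]
eef_rot: [3.142, -0.0, 0.284]
wrist_force: [-0.0, -0.3, 1.3]
finger_gap: 0.8
finger_force: 0.9
```

Call:
{"method": "move_arm", "body": {"dp": [[0,0,-0.3],[0,0,0],[0,0,0]], "rotation": [[0,0,0],[0,0,0],[0,0,0]], "hand": [0,0,0]}}

```text
clock: 6.25
eef_pos: [516.3, -30.4, 93.1]
eef_rot: [3.141, -0.001, 0.284]
wrist_force: [-1.0, 0.9, 5.3]
finger_gap: 0.5
finger_force: 2.7
```

Call:
{"method": "move_arm", "body": {"dp": [[0,0,2.5],[-10.1,-2.9,0],[0,0,-1.8],[0,0,-0.8],[0,0,0],[3,0.9,0],[4,1.15,0],[4,1.15,0]], "rotation": [[0,0,0],[0,0,0],[0,0,0],[0,0,0],[0,0,0],[0,0,0],[0,0,0],[0,0,0]], "hand": [0,0,0,0,0,0,0,0]}}

```text
clock: 7.25
eef_pos: [517.7, -30.0, 93.1]
eef_rot: [3.141, -0.001, 0.284]
wrist_force: [-0.4, 0.8, 4.7]
finger_gap: 0.3
finger_force: 2.5
```

Call:
{"method": "move_arm", "body": {"dp": [[4,1.15,0],[4,1.15,0],[1.1,0.3,0],[0,0,0]], "rotation": [[0,0,0],[0,0,0],[0,0,0],[0,0,0]], "hand": [0,0,0,0]}}

```text
clock: 7.75
eef_pos: [526.5, -27.5, 92.9]
eef_rot: [3.141, -0.001, 0.284]
wrist_force: [-0.6, -0.4, 5.0]
finger_gap: 0.4
finger_force: 2.5
```

Call:
{"method": "move_arm", "body": {"dp": [[0,0,2.5],[-20.1,-5.8,0],[0,0,0],[0,0,-1.8],[0,0,-0.7],[0,0,0],[3,0.9,0],[4,1.15,0],[4,1.15,0],[0,0,0]], "rotation": [[0,0,0],[0,0,0],[0,0,0],[0,0,0],[0,0,0],[0,0,0],[0,0,0],[0,0,0],[0,0,0],[0,0,0]], "hand": [0,0,0,0,0,0,0,0,0,0]}}

```text
clock: 9.0
eef_pos: [517.8, -30.0, 93.1]
eef_rot: [3.141, -0.001, 0.284]
wrist_force: [0.5, -0.1, 5.0]
finger_gap: 0.2
finger_force: 2.8
```

Call:
{"method": "move_arm", "body": {"dp": [[4,1.15,0],[4,1.15,0],[1.1,0.3,0],[0,0,0]], "rotation": [[0,0,0],[0,0,0],[0,0,0],[0,0,0]], "hand": [0,0,0,0]}}

```text
clock: 9.5
eef_pos: [526.4, -27.5, 92.8]
eef_rot: [3.141, -0.0, 0.284]
wrist_force: [0.3, -0.5, 6.5]
finger_gap: -0.1
finger_force: 2.9
```

Call:
{"method": "move_arm", "body": {"dp": [[0,0,5],[0.5,-20.2,0],[0.4,-20.1,0],[0,0,-1.5],[0,0,-0.6],[0,0,0],[0,0,0]], "rotation": [[0,0,0],[0,0,0],[0,0,0],[0,0,0],[0,0,0],[0,0,0],[0,0,0]], "hand": [0,0,0,0,0,0,0]}}

```text
clock: 10.38
eef_pos: [527.0, -67.5, 95.6]
eef_rot: [-3.142, -0.0, 0.284]
wrist_force: [0.4, 0.2, -1.0]
finger_gap: 0.6
finger_force: 0.0
```

Call:
{"method": "move_arm", "body": {"dp": [[0,0,-0.3],[0,0,-0.3],[0,0,0]], "rotation": [[0,0,0],[0,0,0],[0,0,0]], "hand": [0,0,0]}}

```text
clock: 10.75
eef_pos: [527.0, -67.8, 94.9]
eef_rot: [-3.142, 0.0, 0.284]
wrist_force: [0.1, -0.4, 0.2]
finger_gap: 0.6
finger_force: 0.0
```

Call:
{"method": "move_arm", "body": {"dp": [[0,0,-0.3],[0,0,-0.3],[0,0,0]], "rotation": [[0,0,0],[0,0,0],[0,0,0]], "hand": [0,0,0]}}

```text
clock: 11.12
eef_pos: [527.0, -67.8, 94.3]
eef_rot: [-3.142, 0.0, 0.284]
wrist_force: [0.6, 0.7, -0.3]
finger_gap: 0.7
finger_force: 0.0
```

Call:
{"method": "move_arm", "body": {"dp": [[0,0,-0.3],[0,0,-0.3],[0,0,0]], "rotation": [[0,0,0],[0,0,0],[0,0,0]], "hand": [0,0,0]}}

```text
clock: 11.5
eef_pos: [527.0, -67.8, 93.7]
eef_rot: [-3.142, 0.0, 0.284]
wrist_force: [-0.4, 1.0, -0.5]
finger_gap: 0.2
finger_force: 0.0
```

Call:
{"method": "move_arm", "body": {"dp": [[0,0,-0.3],[0,0,-0.3],[0,0,0]], "rotation": [[0,0,0],[0,0,0],[0,0,0]], "hand": [0,0,0]}}

```text
clock: 11.88
eef_pos: [527.0, -67.8, 93.1]
eef_rot: [-3.142, 0.0, 0.284]
wrist_force: [-0.0, 0.4, -0.2]
finger_gap: 0.8
finger_force: 0.0
```

Call:
{"method": "move_arm", "body": {"dp": [[0,0,-0.3],[0,0,-0.3],[0,0,0]], "rotation": [[0,0,0],[0,0,0],[0,0,0]], "hand": [0,0,0]}}

```text
clock: 12.25
eef_pos: [527.2, -67.8, 92.9]
eef_rot: [3.141, -0.001, 0.284]
wrist_force: [-1.0, 0.2, 4.6]
finger_gap: 0.8
finger_force: 2.4
```

Call:
{"method": "move_arm", "body": {"dp": [[0,0,2.5],[-10.1,-2.9,0],[0,0,-1.8],[0,0,-0.8],[0,0,0],[3,0.9,0],[4,1.15,0],[4,1.15,0]], "rotation": [[0,0,0],[0,0,0],[0,0,0],[0,0,0],[0,0,0],[0,0,0],[0,0,0],[0,0,0]], "hand": [0,0,0,0,0,0,0,0]}}

```text
clock: 13.25
eef_pos: [528.6, -67.5, 92.9]
eef_rot: [3.141, -0.001, 0.284]
wrist_force: [-0.1, 0.4, 4.5]
finger_gap: 0.8
finger_force: 2.7
```

Call:
{"method": "move_arm", "body": {"dp": [[4,1.15,0],[4,1.15,0],[1.1,0.3,0],[0,0,0]], "rotation": [[0,0,0],[0,0,0],[0,0,0],[0,0,0]], "hand": [0,0,0,0]}}

```text
clock: 13.75
eef_pos: [537.4, -64.9, 92.7]
eef_rot: [3.141, -0.001, 0.284]
wrist_force: [-1.3, -0.1, 5.2]
finger_gap: 0.2
finger_force: 2.5
```

Call:
{"method": "move_arm", "body": {"dp": [[0,0,2.5],[-20.1,-5.8,0],[0,0,0],[0,0,-1.8],[0,0,-0.7],[0,0,0],[3,0.9,0],[4,1.15,0],[4,1.15,0],[0,0,0]], "rotation": [[0,0,0],[0,0,0],[0,0,0],[0,0,0],[0,0,0],[0,0,0],[0,0,0],[0,0,0],[0,0,0],[0,0,0]], "hand": [0,0,0,0,0,0,0,0,0,0]}}

```text
clock: 15.0
eef_pos: [528.9, -67.4, 92.9]
eef_rot: [3.141, -0.001, 0.284]
wrist_force: [0.8, 0.1, 6.5]
finger_gap: 0.3
finger_force: 3.0
```

Call:
{"method": "move_arm", "body": {"dp": [[4,1.15,0],[4,1.15,0],[1.1,0.3,0],[0,0,0]], "rotation": [[0,0,0],[0,0,0],[0,0,0],[0,0,0]], "hand": [0,0,0,0]}}

```text
clock: 15.5
eef_pos: [537.4, -65.0, 92.7]
eef_rot: [3.141, -0.0, 0.284]
wrist_force: [0.7, -0.6, 4.7]
finger_gap: 0.3
finger_force: 2.8
```

Call:
{"method": "move_arm", "body": {"dp": [[0,0,5],[0.6,-20.5,0],[0.5,-20.5,0],[0,0,-1.0],[0,0,-0.6],[0,0,0],[0,0,0]], "rotation": [[0,0,0],[0,0,0],[0,0,0],[0,0,0],[0,0,0],[0,0,0],[0,0,0]], "hand": [0,0,0,0,0,0,0]}}

```text
clock: 16.38
eef_pos: [538.1, -105.6, 95.8]
eef_rot: [-3.142, 0.0, 0.284]
wrist_force: [-0.2, -0.3, 0.0]
finger_gap: 0.6
finger_force: 0.0
```

Call:
{"method": "move_arm", "body": {"dp": [[0,0,-0.4],[0,0,-0.3],[0,0,0]], "rotation": [[0,0,0],[0,0,0],[0,0,0]], "hand": [0,0,0]}}

```text
clock: 16.75
eef_pos: [538.1, -105.9, 95.1]
eef_rot: [-3.142, 0.0, 0.284]
wrist_force: [0.2, 0.6, 0.2]
finger_gap: 0.4
finger_force: 0.0
```

Call:
{"method": "move_arm", "body": {"dp": [[0,0,-0.3],[0,0,-0.2],[0,0,0]], "rotation": [[0,0,0],[0,0,0],[0,0,0]], "hand": [0,0,0]}}

```text
clock: 17.12
eef_pos: [538.1, -105.9, 94.6]
eef_rot: [-3.142, 0.0, 0.284]
wrist_force: [0.6, -0.0, -0.9]
finger_gap: 0.5
finger_force: 0.0
```

Call:
{"method": "move_arm", "body": {"dp": [[0,0,-0.4],[0,0,-0.2],[0,0,0]], "rotation": [[0,0,0],[0,0,0],[0,0,0]], "hand": [0,0,0]}}

```text
clock: 17.5
eef_pos: [538.1, -105.9, 94.0]
eef_rot: [3.142, 0.0, 0.284]
wrist_force: [0.6, -0.5, 0.1]
finger_gap: 0.6
finger_force: 0.0
```

Call:
{"method": "move_arm", "body": {"dp": [[0,0,-0.4],[0,0,-0.2],[0,0,0]], "rotation": [[0,0,0],[0,0,0],[0,0,0]], "hand": [0,0,0]}}

```text
clock: 17.88
eef_pos: [538.1, -105.9, 93.4]
eef_rot: [-3.142, 0.0, 0.284]
wrist_force: [0.5, 0.5, -0.1]
finger_gap: 0.3
finger_force: 0.0
```

Call:
{"method": "move_arm", "body": {"dp": [[0,0,-0.4],[0,0,-0.2],[0,0,0]], "rotation": [[0,0,0],[0,0,0],[0,0,0]], "hand": [0,0,0]}}

```text
clock: 18.25
eef_pos: [538.1, -105.9, 92.8]
eef_rot: [3.142, 0.0, 0.284]
wrist_force: [-0.2, -0.3, -0.2]
finger_gap: 0.4
finger_force: 0.0
```

Call:
{"method": "move_arm", "body": {"dp": [[0,0,-0.4],[0,0,-0.2],[0,0,0]], "rotation": [[0,0,0],[0,0,0],[0,0,0]], "hand": [0,0,0]}}

```text
clock: 18.62
eef_pos: [538.1, -105.9, 92.2]
eef_rot: [-3.142, 0.0, 0.284]
wrist_force: [0.0, 0.6, -0.5]
finger_gap: 0.3
finger_force: 0.0
```

Call:
{"method": "move_arm", "body": {"dp": [[0,0,-0.4],[0,0,-0.2],[0,0,0]], "rotation": [[0,0,0],[0,0,0],[0,0,0]], "hand": [0,0,0]}}

```text
clock: 19.0
eef_pos: [538.1, -105.9, 91.7]
eef_rot: [-3.142, -0.0, 0.284]
wrist_force: [-0.7, -0.8, 1.4]
finger_gap: 0.2
finger_force: 0.5
```

Call:
{"method": "move_arm", "body": {"dp": [[0,0,2.5],[10.1,2.9,0],[0,0,-1.8],[0,0,-1.05],[0,0,0],[-3,-0.9,0],[-4,-1.15,0],[-4,-1.15,0]], "rotation": [[0,0,0],[0,0,0],[0,0,0],[0,0,0],[0,0,0],[0,0,0],[0,0,0],[0,0,0]], "hand": [0,0,0,0,0,0,0,0]}}

```text
clock: 20.0
eef_pos: [536.9, -106.3, 91.6]
eef_rot: [3.142, -0.0, 0.284]
wrist_force: [0.1, 1.6, 6.7]
finger_gap: 0.4
finger_force: 3.0
```

Call:
{"method": "move_arm", "body": {"dp": [[-4,-1.15,0],[-4,-1.15,0],[-1.1,-0.3,0],[0,0,0]], "rotation": [[0,0,0],[0,0,0],[0,0,0],[0,0,0]], "hand": [0,0,0,0]}}

```text
clock: 20.5
eef_pos: [528.0, -108.9, 91.3]
eef_rot: [-3.142, 0.0, 0.284]
wrist_force: [0.8, 0.9, 3.8]
finger_gap: 0.6
finger_force: 2.1
```

Call:
{"method": "move_arm", "body": {"dp": [[0,0,2.5],[20.1,5.8,0],[0,0,0],[0,0,-1.8],[0,0,-0.7],[0,0,0],[-3,-0.9,0],[-4,-1.15,0],[-4,-1.15,0],[0,0,0]], "rotation": [[0,0,0],[0,0,0],[0,0,0],[0,0,0],[0,0,0],[0,0,0],[0,0,0],[0,0,0],[0,0,0],[0,0,0]], "hand": [0,0,0,0,0,0,0,0,0,0]}}

```text
clock: 21.75
eef_pos: [536.7, -106.4, 91.6]
eef_rot: [-3.142, 0.0, 0.284]
wrist_force: [-1.6, 1.9, 5.8]
finger_gap: 0.5
finger_force: 3.0
```

Call:
{"method": "move_arm", "body": {"dp": [[-4,-1.15,0],[-4,-1.15,0],[-1.1,-0.3,0],[0,0,0]], "rotation": [[0,0,0],[0,0,0],[0,0,0],[0,0,0]], "hand": [0,0,0,0]}}

```text
clock: 22.25
eef_pos: [528.1, -108.9, 91.4]
eef_rot: [3.142, -0.0, 0.284]
wrist_force: [0.6, 1.9, 3.8]
finger_gap: 0.3
finger_force: 2.0
```

Call:
{"method": "move_arm", "body": {"dp": [[0,0,20],[0,0,50],[-36,-10,50],[-36,-10,18],[-39,-11,0],[0,0,0],[0,0,0],[0,0,0],[0,0,0]], "rotation": [[0,0,0],[0,0,0],[0,0,0],[0,0,0],[0,0,0],[0,0,0],[0,0,0],[0,0,0],[0,0,0]], "hand": [0,0,0,0,0,0,0,0,0]}}

```text
clock: 23.38
eef_pos: [417.5, -139.6, 228.9]
eef_rot: [-3.141, 0.001, 0.284]
wrist_force: [-0.1, 0.3, 0.1]
finger_gap: 0.9
finger_force: 0.0
```

```bash
python3 - <<'E'
from h import *
import pickle
c=snap('wrist'); pickle.dump(c,open('w4.pkl','wb'))
q=proj(c,[530,-90,93]); print(q)
x,y=q.astype(int); x0=max(x-90,0);y0=max(y-60,0); save(c,'w4.png',(x0,y0,x0+180,y0+130),4.4); print(x0,y0)
E
```

```text
[241.55400052  70.16431888]
151 10
```

View pics/w4.png

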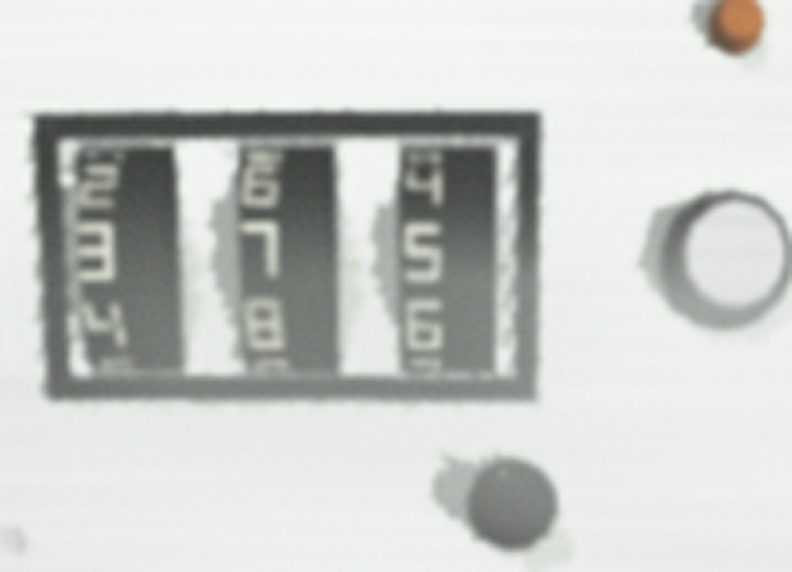

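The image shows 3 7 5 centred on row 250, and the knob hasn't moved. Next is the button.

Call:
{"method": "move_arm", "body": {"dp": [[46,-10,-20],[47,-10,-30],[47,-9.5,-40],[0,0,-30],[0,0,-10],[0,0,-2],[0,0,0],[0,0,0]], "rotation": [[0,0,0],[0,0,0],[0,0,0],[0,0,0],[0,0,0],[0,0,0],[0,0,0],[0,0,0]], "hand": [0,0,0,0,0,0,0,0]}}

```text
clock: 24.42
eef_pos: [557.5, -169.5, 98.7]
eef_rot: [3.14, -0.002, 0.284]
wrist_force: [-1.1, 0.0, -0.3]
finger_gap: 0.3
finger_force: 0.0
```

Call:
{"method": "move_arm", "body": {"dp": [[0,0,-2],[0,0,-2],[0,0,-1.5],[0,0,-1.5],[0,0,0],[0,0,0]], "rotation": [[0,0,0],[0,0,0],[0,0,0],[0,0,0],[0,0,0],[0,0,0]], "hand": [0,0,0,0,0,0]}}

```text
clock: 25.18
eef_pos: [557.1, -169.3, 90.4]
eef_rot: [3.142, -0.0, 0.284]
wrist_force: [-1.9, -0.2, 2.7]
finger_gap: -0.1
finger_force: 1.6
```

1.6 mm down at 2.7 N, which matches the spring. Continue to about 5.4 mm.

Call:
{"method": "move_arm", "body": {"dp": [[0,0,-1.2],[0,0,-1.2],[0,0,-1.3],[0,0,0],[0,0,0],[0,0,0]], "rotation": [[0,0,0],[0,0,0],[0,0,0],[0,0,0],[0,0,0],[0,0,0]], "hand": [0,0,0,0,0,0]}}

```text
clock: 25.92
eef_pos: [557.1, -169.4, 86.8]
eef_rot: [3.141, -0.0, 0.284]
wrist_force: [-2.9, -0.1, 6.8]
finger_gap: 0.3
finger_force: 3.3
```

Call:
{"method": "move_arm", "body": {"dp": [[0,0,-0.5],[0,0,-0.2],[0,0,0],[0,0,0]], "rotation": [[0,0,0],[0,0,0],[0,0,0],[0,0,0]], "hand": [0,0,0,0]}}

```text
clock: 26.42
eef_pos: [557.1, -169.4, 86.3]
eef_rot: [3.141, -0.0, 0.284]
wrist_force: [-3.3, 0.2, 7.8]
finger_gap: 0.0
finger_force: 4.0
```

Call:
{"method": "move_arm", "body": {"dp": [[0,0,4],[0,0,10],[0,0,40],[0,0,50],[-46,10,38],[-47,10,0],[-47,9.5,0],[0,0,0],[0,0,0],[0,0,0]], "rotation": [[0,0,0],[0,0,0],[0,0,0],[0,0,0],[0,0,0],[0,0,0],[0,0,0],[0,0,0],[0,0,0],[0,0,0]], "hand": [0,0,0,0,0,0,0,0,0,0]}}

```text
clock: 27.68
eef_pos: [417.8, -140.0, 227.8]
eef_rot: [-3.141, 0.0, 0.284]
wrist_force: [-0.3, -0.1, 0.5]
finger_gap: 0.3
finger_force: 0.0
```

```bash
python3 - <<'E'
from h import *
c=snap('wrist'); save(c,'w5.png',(121,0,371,150),3.2)
E
```

```text
(no output)
```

View pics/w5.png

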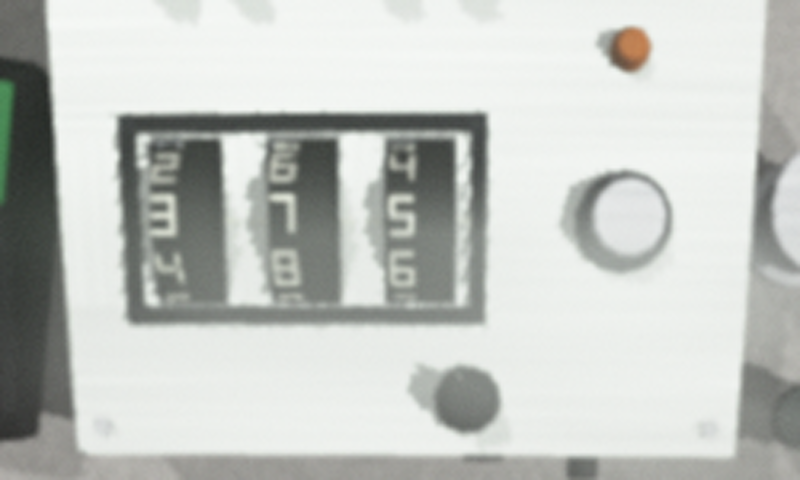

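The picture shows 3 7 5 with the digits centred near row 215, the button back up at (630,217), and nothing else moved.

```bash
python3 -c "
from cell import manip
print(manip.sign_off())"
```

```text
the job is handed in; nothing more can be done
None
```

The timer reads 3 7 5, the start button was pressed fully down (about 8 N) and came back up, the loose things in camera view hadn't moved, and the job was handed in at about 28 s; no verdict came back.

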